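Flush and set the shielding-gas changeover lever

ROBOT

A 6-joint arm with a two-finger parallel gripper is mounted at the origin on the work surface. World frame = base frame: x ahead of the robot, y to its left, z up, the work surface at z = 0. Lengths are in mm, angles in rad, forces in N, time in s.
With the tool pointing down it reaches from about 400 to 925 mm from the base axis. Payload 12.5 kg.
Tool frame: the origin (TCP) lies between the finger pads; the fingertips stand 14 mm ahead of it and the grasp point (between the pads) lies 5 mm behind it; x points along the fingers, y is the direction in which the jaws open and shut, and the axes are right-handed (so a half turn about x gives the same grasp; the last joint's range is limited). The gripper opens to 95 mm and grips with 3 to 60 N. Pads are 20 mm wide; open, the fingers measure 119 mm over their backs; the gripper's body (75 mm by 180 mm) begins 59 mm behind the grasp point.
Start: joints at [1.151, 0.491, 1.559, -0, 1.092, -0.106], TCP at [192.905, 594.502, 228.661] pointing down, gripper open.
Joint ranges: [-3.1, 3.1], [-0.84, 2.19], [0.05, 2.79], [-1.13, 4.28], [0.06, 2.93], [-2.69, 2.69]. Speed limits (rad/s): [2.22, 2.22, 2.79, 3.14, 3.14, 3.14].

INTERFACE

Orientations are given as [roll, pitch, yaw] about the fixed x, y, z axes, in that order (R = Rz(yaw) Ry(pitch) Rx(roll)).
In Python, from cell import env, cams gives the robot as it stands.
- The arm moves only by the tool carry_out, never from a script. Its arguments are lists of equal length, an entry for each row: "grip": the closure, from -1 (fully open) to 1 (shut); "linear": the shift along the tool's x, y, z scaled (see below), a list of three; "turn": the turn about the tool's x scaled (see below). In form: {"grip": [grip, ...], "linear": [[tx, ty, tz], ...], "turn": [turn, ...]}. A call has 1 to 5 rows; each row shifts and turns the commanded pose from where the row before left it, along the tool's axes as they then stand; what a row does not reach is not made up. The controller multiplies each number of a shift by 0.5 m and each number of a turn by 180 degrees. A row lasts 1/10 s, in which the tool goes at most 50 mm and 8.59 degrees, less where a joint would pass 70% of its speed; a pose out of reach is approached as far as the arm can. A call with a number of a shift or a turn outside -1 to 1 is refused whole. A call with a gripper value outside its range is refused whole. The fingers move at their own pace and stop on an object; the grip force is fixed at half the most. Time passes only in rows, so rows that do not move let the fingers close. It gives the time, the measured TCP pose, the force and the opening at its end, in the units of the state.
- env.state(): the state, without advancing time (a new reading comes with each control period).
- cams.read_camera(name): name is "side" or "top"; returns the picture (384x512x3 uint8, blue, green, red); there is no depth.
- cams.camera_info(name): a dict with "fx", "fy", "cx", "cy" (pixels), "view" (4x4, takes a point from world to camera coordinates). Camera axes: x right, y down, z forward; pixel columns grow to the right and rows downward; lengths in mm; the calibration is good to about 2 mm. A picture is of the moment at which its call begins. camera_info takes no time and is no camera call.
- env.job_done(): hands the job in, once; it reports no verdict.
The state is a dict: "t": time; "joints": joint angles; "qvel": joint speeds; "tau": joint torques, N m; "eef_pos": TCP position; "tcp_rot": TCP orientation; "ft_force": force on the tool from outside, world axes, zero at the start; "moment": the same for the moment, N m; "opening": opening from 0.0 (shut) to 1.0 (fully open).
Only numpy, scipy, OpenCV 4.12 (cv2) and the standard library are available. Lean on these libraries where they do the work, as an engineer would, in place of code of your own. Each camera call takes 0.05 s, during which the arm holds its last target. There are 200 camera calls.

TASK

Change the shielding gas at the grey changeover station: to flush the line, first shift its lever to the yellow disc and let it spring up and lock in the notch there for about a second, then shift it on to the green disc and leave it locked up in that notch. The lever can be shifted only while its pad is pressed down; do not force it, and leave everything else on the bench undisturbed.

Things in the scene. Friction and masses are not known exactly. Their poses are not given: they have to be found in the camera images.
- station: fixed grey box with its lever on top; pose varies. Origin on the bench under the lever's vertical pivot, z up; -x is where the lever points at joint value 0 (roughly to the robot). Box spans x -130 to 85, y -145 to 145 mm, top at z 70; a pipe block with brass stubs lies behind it to x 155
- pivot (a point): point on the lever's vertical pivot axis at the box's top face (z 70). On the box stands a steel plate with a notched rim (80 to 98 mm from the pivot, z 88 to 96): a wide park slot in the middle, two notches on each side. It was screwed on by hand: all notches lie off their discs by the same unknown angle, up to 5 deg either way, so the exact place must be felt or seen
- lever (a joint): lever angle, rad, positive counterclockwise from above; at angle a the pad's centre is at (-155 cos a, -155 sin a) mm in the station's frame. Range -1.2 to 1.2; stays where it is left; starts near 0 in the park slot. About 1 N at the pad turns it if nothing blocks it. Locked in a notch it has 1.6 deg of play each way
- plunger (a joint): how far the lever is pressed straight down, m: 0 sprung up, 0.012 bottomed; spring 5 N (up) to 10 N (bottom)
- tongue (a point): centre of the brass tongue under the lever, 92 mm from the pivot. Up, it locks in a notch (or moves freely in the wide park slot). With the lever pressed more than 6.5 mm it passes under the notched plate. Let go between notches, it catches under the plate (lever about 6.5 mm down); pushed slowly on by a lip of the pad, the lever then snaps up into the next notch and stops
- pad (a point): centre of the pad's floor at the lever's end, 155 mm from the pivot, at z 122 sprung up, 110 bottomed. Black floor with two orange lips, a channel along the lever: 52 wide inside, 50 long, open at both ends, lips 14 high, 6 thick. Shut fingertips fit between the lips, can press the floor and push a lip sideways; the lips rise round them as the lever springs up, so give way upwards then
- pointer (a point): point on the lever's white line, 120 mm from the pivot like the discs; seen from above it lies on a disc's centre when the lever points exactly at that disc
- yellow_disc: yellow magnetic disc, diameter 22, 4 thick, fixed on the station's top, origin at the centre of its underside, 120 from the pivot; marks one notch. The four discs stand at lever angles of about -0.98, -0.52, +0.52 and +0.98 rad; which colour is where varies
- green_disc: green magnetic disc, diameter 22, 4 thick, fixed on the station's top, origin at the centre of its underside, 120 from the pivot; marks one notch. The four discs stand at lever angles of about -0.98, -0.52, +0.52 and +0.98 rad; which colour is where varies
- red_disc: red magnetic disc, diameter 22, 4 thick, fixed on the station's top, origin at the centre of its underside, 120 from the pivot; marks one notch. The four discs stand at lever angles of about -0.98, -0.52, +0.52 and +0.98 rad; which colour is where varies
- blue_disc: blue magnetic disc, diameter 22, 4 thick, fixed on the station's top, origin at the centre of its underside, 120 from the pivot; marks one notch. The four discs stand at lever angles of about -0.98, -0.52, +0.52 and +0.98 rad; which colour is where varies
- spray_can: yellow-banded aerosol can, diameter 52, 150 tall, standing beside the station (leave alone)
- gel_jar: jar with a red cap, diameter 64, 70 tall, standing beside the station (leave alone)
- coupon_a: loose steel plate 100 x 70 x 6 lying flat on the bench on the robot's side of the station (leave alone)
- coupon_b: second loose steel plate 100 x 70 x 6, same place, other side (leave alone)
- tape_roll: yellow roll of tape, outer diameter 80, 25 tall, lying flat (leave alone)
- wire_brush: wire brush lying on the bench (leave alone)

How it is judged (in metres and radians):
On the way:
1. the lever is locked (sprung up) in the notch at the yellow disc (horizontal distance between pointer and yellow_disc below 0.018 m and value of joint plunger below 0.003 m), for 0.5 s.
At the end, for the whole second after the job is handed in: the lever is at rest, sprung fully up (pressed less than 3 mm) in the notch at the green disc, its pointer within 18 mm of that disc's centre seen from above (horizontal distance between pointer and green_disc below 0.018 m and value of joint plunger below 0.003 m and velocity of joint lever between -0.05 and 0.05 rad/s); the robot touches nothing.
It fails at once if the lever or station is forced: more than 50 N between the robot and the station with its lever (contact force between any of the arm, the fingers and station above 50 N).
It fails at once if something else on the bench is pushed more than 30 mm or knocked over (distance of any of spray_can, gel_jar, coupon_a, coupon_b, tape_roll, wire_brush from where it was at the start of the episode above 0.03 m or angle between any of spray_can, gel_jar's own z axis and vertical above 0.5 rad).
It also fails if it takes over 64 s, if anything falls off the work surface, if the arm or the gripper's body presses on something with over 40 N, if the wrist force passes 120 N, or if a joint passes its speed limit or range.

## Working session

There is one attempt and no reset: what is moved stays moved. The work goes in short steps, Python scripts to look and compute and a tool call to move; the robot and the scene stay as the last step left them, time stands still between calls to the robot, and variables do not carry over. Pictures are saved under pics/ and viewed, about 8 in all and at most 12, crops included, and the job is handed in when it is done.

Besides the shell and the picture viewer there is one more tool, called after ">>>" as name(argument=value, ...), one argument or row to a line, values as JSON. carry_out: Moves the arm, as the interface text tells. Shifts and turns lie within -1 to 1; 1 stands for 0.5 m of shift or 180 degrees of turn. Its arguments: {"type":"object","properties":{"grip":{"type":"array"},"linear":{"type":"array"},"turn":{"type":"array"}},"required":["grip","linear","turn"]}

```bash
mkdir -p pics; ls; python3 - <<'E'
from cell import env,cams
import cv2,numpy as np
print(env.state())
for n in("top","side"):
    i=cams.camera_info(n);print(n,i)
    cv2.imwrite(f"pics/{n}0.png",cams.read_camera(n))
E
```

```text
pics
{'t': 0.0, 'joints': array([ 1.15139825e+00,  4.91554571e-01,  1.55947948e+00,  3.20927984e-05,
        1.09171130e+00, -1.05567798e-01]), 'qvel': array([ 9.46948056e-04, -1.52987609e-03, -1.94934588e-03,  5.51808499e-04,
       -1.29890700e-05, -1.51096338e-03]), 'tau': array([-2.90706012e-03, -6.12637424e+01, -2.58185649e+01,  6.91408035e-02,
        4.81880992e-02, -6.91592413e-05]), 'eef_pos': array([192.79183154, 594.26404511, 228.05450455]), 'tcp_rot': array([-1.70105136,  1.56964328, -2.01489645]), 'ft_force': array([ 0.45924696,  0.17774413, -0.48990491]), 'moment': array([-0.03134191,  0.04931344,  0.00763871]), 'opening': 1.0022641560323042}
top {'fx': 469.2985022302992, 'fy': 469.2985022302992, 'cx': 257.3407422408785, 'cy': 195.07027581986554, 'view': array([[ 5.54577855e-03, -9.99887793e-01,  1.39156437e-02,
        -2.03104947e+00],
       [-9.90959971e-01, -7.36055168e-03, -1.33955803e-01,
         5.25417844e+02],
       [ 1.34043199e-01, -1.30469566e-02, -9.90889599e-01,
         1.23662347e+03],
       [ 0.00000000e+00,  0.00000000e+00,  0.00000000e+00,
         1.00000000e+00]])}
side {'fx': 349.2144730814437, 'fy': 349.2144730814437, 'cx': 253.01491218818975, 'cy': 188.05750840835827, 'view': array([[-9.66032190e-01, -2.58218569e-01,  1.02458508e-02,
         5.02452866e+02],
       [-1.91975863e-01,  6.90538581e-01, -6.97353379e-01,
         1.83712362e+02],
       [ 1.72994437e-01, -6.75632769e-01, -7.16654231e-01,
         1.00454975e+03],
       [ 0.00000000e+00,  0.00000000e+00,  0.00000000e+00,
         1.00000000e+00]])}
```

View pics/top0.png

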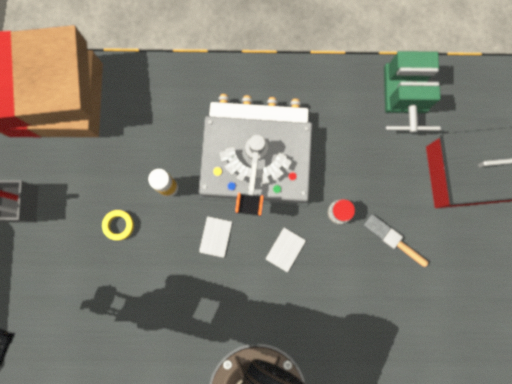

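View pics/side0.png

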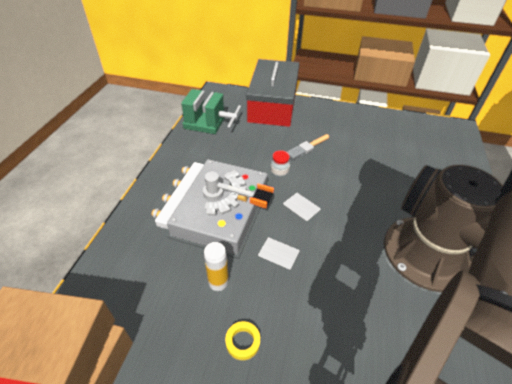

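Top view: the lever points to the robot. The discs are yellow (217,171), blue (232,186), green (278,189) and red (293,176), and the pad is near (250,205). So yellow is at about -0.98 and green at about +0.52. Next I measure.

```bash
cat > h.py <<'E'
from cell import env,cams
import cv2,numpy as np
from scipy.spatial.transform import Rotation as Ro
def ray(n,px,z):
    i=cams.camera_info(n);V=i["view"];R=V[:3,:3];c=-R.T@V[:3,3]
    d=R.T@np.array([(px[0]-i["cx"])/i["fx"],(px[1]-i["cy"])/i["fy"],1])
    return (c+d*(z-c[2])/d[2])
def proj(n,P):
    i=cams.camera_info(n);p=i["view"][:3,:3]@np.asarray(P,float)+i["view"][:3,3]
    return i["fx"]*p[0]/p[2]+i["cx"],i["fy"]*p[1]/p[2]+i["cy"]
def blob(im,h0,h1,x0,y0,x1,y1,s=110,v=90):
    H=cv2.cvtColor(im,cv2.COLOR_BGR2HSV);m=cv2.inRange(H,(h0,s,v),(h1,255,255))
    k=np.zeros_like(m);k[y0:y1,x0:x1]=m[y0:y1,x0:x1]
    n,l,st,c=cv2.connectedComponentsWithStats(k)
    return [(st[j,4],c[j].round(2)) for j in range(1,n) if st[j,4]>4]
def shift(d,s=None):
    "world mm -> tool units"
    s=s or env.state();R=Ro.from_euler("xyz",s["tcp_rot"]).as_matrix()
    return (R.T@np.asarray(d,float)/500).round(4)
E
python3 - <<'E'
from h import *
im=cv2.imread("pics/top0.png")
cols=dict(y=(22,35,-.98),b=(105,130,-.52),g=(45,85,.52),r=(0,6,.98))
P=[];Q=[]
for k,(a,b,t) in cols.items():
    B=blob(im,a,b,205,160,305,195);print(k,B)
    c=max(B,key=lambda q:q[0])[1];P.append(ray("top",c,74)[:2]);Q.append((-120*np.cos(t),-120*np.sin(t)))
P=np.array(P);Q=np.array(Q);p0,q0=P.mean(0),Q.mean(0)
U,S,Vt=np.linalg.svd((Q-q0).T@(P-p0));R=(U@Vt).T
piv=p0-R@q0;yaw=np.arctan2(R[1,0],R[0,0])
print("piv",piv,"yaw",yaw,"res",(P-(Q@R.T+piv)).round(1))
for k,p in zip(cols,P):
    d=R.T@(p-piv);print(k,p.round(1),np.hypot(*d).round(1),np.arctan2(-d[1],-d[0]).round(3))
print("lips",[(n,c,ray("top",c,130).round(1)) for n,c in blob(im,5,18,225,185,275,220)])
s=env.state();print(Ro.from_euler("xyz",s["tcp_rot"]).as_matrix().round(3))
x=cv2.resize(im[120:225,190:320],None,fx=6,fy=5.7,interpolation=cv2.INTER_CUBIC);cv2.imwrite("pics/c0.png",x)
E
```

```text
y [(np.int32(44), array([217.5, 171. ]))]
b [(np.int32(41), array([231.1 , 185.73]))]
g [(np.int32(30), array([276.63, 188.63]))]
r [(np.int32(44), array([292.02, 175.86]))]
piv [644.8269445    5.12979486] yaw -0.05771589073732367 res [[-0.2 -1. ]
 [ 0.2  0.4]
 [ 0.3 -0.4]
 [-0.2  1. ]]
y [583.6 107.5] 119.3 -0.974
b [544.5  71.1] 120.1 -0.524
g [537.7 -48.8] 120.0 0.524
r [572.1 -89.6] 119.4 0.974
lips [(np.int32(80), array([237.6 , 202.81]), array([492.7,  51.9, 130. ])), (np.int32(91), array([260.09, 204.85]), array([488. ,  -4.4, 130. ]))]
[[-0.     0.309  0.951]
 [-0.001  0.951 -0.309]
 [-1.    -0.001 -0.   ]]
```

View pics/c0.png

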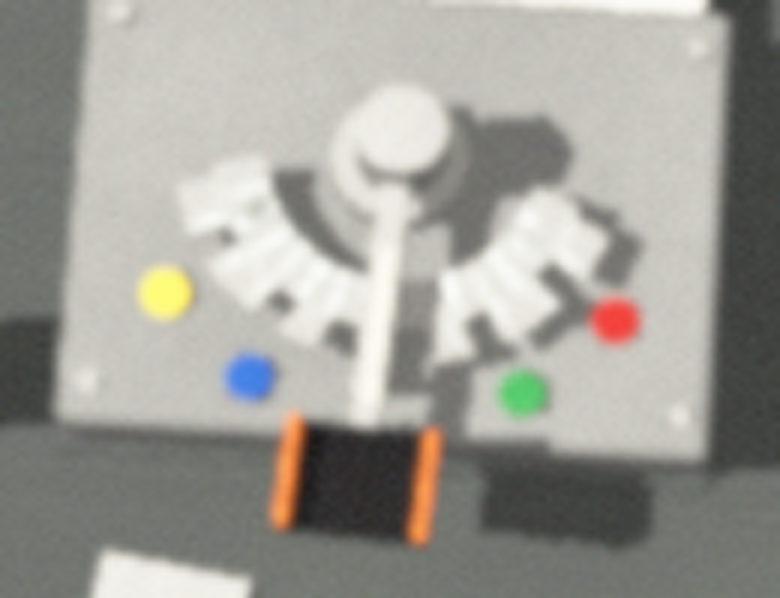

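Crop: the plate shows dark notch gaps on the left near (228,232) and (282,300), and on the right near (485,335) and (560,290). The lever is slightly left of centre. I'll take a polar brightness profile at plate height to get the notch angles.

```bash
cat >> h.py <<'E'
PIV=np.array([644.8,5.1]);YAW=-.0577
def pt(a,r=155): return PIV-r*np.array([np.cos(a+YAW),np.sin(a+YAW)])
E
python3 - <<'E'
from h import *
im=cv2.cvtColor(cv2.imread("pics/top0.png"),cv2.COLOR_BGR2GRAY)
A=np.radians(np.arange(-75,76,1.5));rs=[86,90,94,97]
M=np.array([[proj("top",[*pt(a,r),96]) for a in A] for r in rs],np.float32)
v=cv2.remap(im,M[...,0],M[...,1],cv2.INTER_CUBIC)
for j,a in enumerate(A): print(round(np.degrees(a),1),v[:,j],end=";" if j%4!=3 else "\n")
s=env.state();print()
for a in(-.062,-.98,.52):print(a,pt(a).round(1))
print(shift([*pt(-.062),160]-s["eef_pos"]*1,s)*500)
E
```

```text
-75.0 [233 231 232 226];-73.5 [232 232 232 227];-72.0 [234 230 231 226];-70.5 [235 234 232 225]
-69.0 [239 239 235 229];-67.5 [245 245 241 234];-66.0 [246 245 242 233];-64.5 [238 233 231 224]
-63.0 [206 212 208 206];-61.5 [170 192 192 193];-60.0 [155 185 193 196];-58.5 [157 189 198 196]
-57.0 [184 201 203 203];-55.5 [219 220 219 216];-54.0 [238 237 233 226];-52.5 [247 244 239 229]
-51.0 [245 242 237 230];-49.5 [241 238 234 226];-48.0 [237 233 232 223];-46.5 [235 232 231 221]
-45.0 [236 232 231 219];-43.5 [240 235 232 220];-42.0 [244 240 235 220];-40.5 [245 241 235 222]
-39.0 [230 230 227 214];-37.5 [194 197 206 199];-36.0 [149 166 188 189];-34.5 [130 157 186 190]
-33.0 [127 159 187 191];-31.5 [144 165 190 196];-30.0 [177 191 209 204];-28.5 [215 220 224 214]
-27.0 [232 230 230 219];-25.5 [237 233 230 217];-24.0 [236 233 228 215];-22.5 [234 233 229 214]
-21.0 [230 227 226 212];-19.5 [214 212 207 200];-18.0 [176 172 180 191];-16.5 [138 137 162 185]
-15.0 [122 120 159 186];-13.5 [118 117 148 177];-12.0 [123 117 136 167];-10.5 [145 130 140 169]
-9.0 [188 171 167 185];-7.5 [227 216 210 217
[... 646 characters left out ...]
39 235 230 213];37.5 [235 232 228 205]
39.0 [232 234 230 202];40.5 [233 233 228 205];42.0 [235 233 229 200];43.5 [239 236 231 200]
45.0 [239 239 235 202];46.5 [233 234 232 206];48.0 [211 212 211 184];49.5 [167 166 163 145]
51.0 [132 130 128 126];52.5 [120 119 119 121];54.0 [126 129 131 142];55.5 [158 163 167 173]
57.0 [205 212 207 205];58.5 [237 236 227 216];60.0 [245 243 235 212];61.5 [242 238 230 201]
63.0 [237 233 227 196];64.5 [234 231 226 195];66.0 [234 233 228 200];67.5 [234 232 229 206]
69.0 [231 227 222 193];70.5 [220 216 202 174];72.0 [188 182 165 146];73.5 [149 144 131 130]
75.0 [128 123 119 132];
-0.062 [490.9  23.6]
-0.98 [566.  138.6]
0.52 [506.1 -64. ]
[  68.55 -450.7   459.7 ]
```

Notch centres are about -59.8° (yellow) and 26.4° (green), an offset of about -3.6°. Now I approach above the pad with the fingers shut.

>>> carry_out(
  grip=[1,1,1,1,1],
  linear=[
    [0,-0.0644,0.0657],
    [0,-0.0644,0.0657],
    [0,-0.0644,0.0657],
    [0,-0.0644,0.0657],
    [0,-0.0644,0.0657],
  ],
  turn=[0,0,0,0,0],
)

```text
t: 0.6
eef_pos: [299.8, 389.0, 228.5]
tcp_rot: [-2.008, 1.571, -2.321]
ft_force: [0.5, 0.7, 0.5]
opening: 0.638
```

>>> carry_out(
  grip=[1,1,1,1,1],
  linear=[
    [0,-0.0644,0.0657],
    [0,-0.0644,0.0657],
    [0,-0.0644,0.0657],
    [0,-0.0644,0.0657],
    [0,-0.0644,0.0657],
  ],
  turn=[0,0,0,0,0],
)

```text
t: 1.1
eef_pos: [406.4, 185.1, 228.6]
tcp_rot: [1.931, 1.571, 1.617]
ft_force: [0.8, 0.6, 0.6]
opening: 0.216
```

>>> carry_out(
  grip=[1,1,1,1,1],
  linear=[
    [0,-0.0644,0.0657],
    [0,-0.0644,0.0657],
    [0,-0.0644,0.0657],
    [0,-0.0644,0.0657],
    [0,0,0],
  ],
  turn=[0,0,0,0,0],
)

```text
t: 1.6
eef_pos: [493.2, 19.8, 228.3]
tcp_rot: [-0.372, 1.57, -0.69]
ft_force: [-0.7, 0.9, 0.4]
opening: 0.003
```

>>> carry_out(
  grip=[1,1],
  linear=[
    [0,0,0],
    [0,0,0],
  ],
  turn=[0,0],
)

```text
t: 1.8
eef_pos: [490.6, 24.4, 228.4]
tcp_rot: [3.1, 1.57, 2.787]
ft_force: [0.1, -0.0, 0.4]
opening: 0.008
```

```bash
python3 - <<'E'
from h import *
s=env.state();print(s["eef_pos"],s["ft_force"],s["opening"],Ro.from_euler("xyz",s["tcp_rot"]).as_matrix().round(3))
print(shift([*pt(-.062),160]-s["eef_pos"],s))
E
```

```text
[490.62822902  24.39970888 228.44466516] [ 0.14229356 -0.02528719  0.43753176] 0.008197035290892586 [[-0.001  0.308  0.951]
 [ 0.     0.951 -0.308]
 [-1.     0.    -0.001]]
[ 0.1369 -0.0013  0.0011]
```

>>> carry_out(
  grip=[1,1,1,1,1],
  linear=[
    [0.08,0,0],
    [0.08,0,0],
    [0.016,0,0],
    [0,0,0],
    [0,0,0],
  ],
  turn=[0,0,0,0,0],
)

```text
t: 2.3
eef_pos: [491.8, 24.3, 142.0]
tcp_rot: [0.308, 1.569, -0.005]
ft_force: [-0.2, -0.5, 1.6]
opening: -0.001
```

>>> carry_out(
  grip=[1,1,1,1,1],
  linear=[
    [0.007,0,0],
    [0.007,0,0],
    [0.007,0,0],
    [0.007,0,0],
    [0,0,0],
  ],
  turn=[0,0,0,0,0],
)

```text
t: 2.8
eef_pos: [491.8, 23.7, 127.2]
tcp_rot: [0.325, 1.569, 0.011]
ft_force: [-0.4, 1.2, 8.4]
opening: 0.004
```

```bash
python3 - <<'E'
from h import *
s=env.state();print(s["eef_pos"],s["ft_force"])
a=-.062;c=pt(a)
A=np.linspace(-.062,-1.0,11);B=[pt(x) for x in A]
for x,p,q in zip(A[1:],B,B[1:]): print(round(x,3),q.round(1),shift([*(q-p),0],s).round(4))
E
```

```text
[491.82404471  23.73742398 127.22712957] [-0.44593226  1.16551033  8.39238434]
-0.156 [493.3  37.9] [ 0.      0.0288 -0.0043]
-0.25 [497.1  52. ] [ 0.      0.029  -0.0016]
-0.343 [502.1  65.6] [0.     0.029  0.0012]
-0.437 [508.4  78.7] [0.     0.0288 0.0039]
-0.531 [515.9  91.2] [0.     0.0283 0.0066]
-0.625 [524.5 102.9] [0.     0.0276 0.0092]
-0.719 [534.2 113.7] [0.     0.0266 0.0117]
-0.812 [544.9 123.6] [0.     0.0254 0.0142]
-0.906 [556.4 132.4] [0.     0.0239 0.0165]
-1.0 [568.7 140.1] [0.     0.0223 0.0187]
```

>>> carry_out(
  grip=[1,1,1,1,1],
  linear=[
    [0.002,0.0144,-0.0025],
    [0,0.0144,-0.0018],
    [0,0.0145,-0.001],
    [0,0.0145,-0.0005],
    [0,0.0145,0.0003],
  ],
  turn=[0,0,0,0,0],
)

```text
t: 3.3
eef_pos: [500.4, 59.1, 126.6]
tcp_rot: [0.28, 1.569, -0.034]
ft_force: [-1.4, -2.9, 9.5]
opening: 0.002
```

>>> carry_out(
  grip=[1,1,1,1,1],
  linear=[
    [0,0.0145,0.0009],
    [0,0.0144,0.0017],
    [0,0.0144,0.0023],
    [0,0.0142,0.003],
    [0,0.0141,0.0036],
  ],
  turn=[0,0,0,0,0],
)

```text
t: 3.8
eef_pos: [517.0, 91.4, 126.7]
tcp_rot: [0.344, 1.569, 0.03]
ft_force: [-0.8, -1.1, 8.6]
opening: 0.009
```

```bash
cat >> h.py <<'E'
def lever(tag=None):
    im=cams.read_camera("top");B=[b for b in blob(im,5,18,200,150,310,225) if b[0]>15]
    for n,c in B:
        d=PIV-ray("top",c,126)[:2];print("lip",n,c,"r",np.hypot(*d).round(1),"ang",(np.arctan2(d[1],d[0])-YAW).round(3))
    if tag: cv2.imwrite(f"pics/{tag}.png",cv2.resize(im[120:230,180:320],None,fx=5,fy=5,interpolation=cv2.INTER_CUBIC))
    s=env.state();d=PIV-s["eef_pos"][:2]
    print(s["t"],s["eef_pos"].round(1),s["ft_force"].round(1),"tcp r",np.hypot(*d).round(1),"ang",(np.arctan2(d[1],d[0])-YAW).round(3))
    return s
E
python3 -c "
from h import *
lever('m1')"
```

```text
3.85 [517.4  92.1 126.7] [-1.3  2.3  8.8] tcp r 154.2 ang -0.542
```

View pics/m1.png

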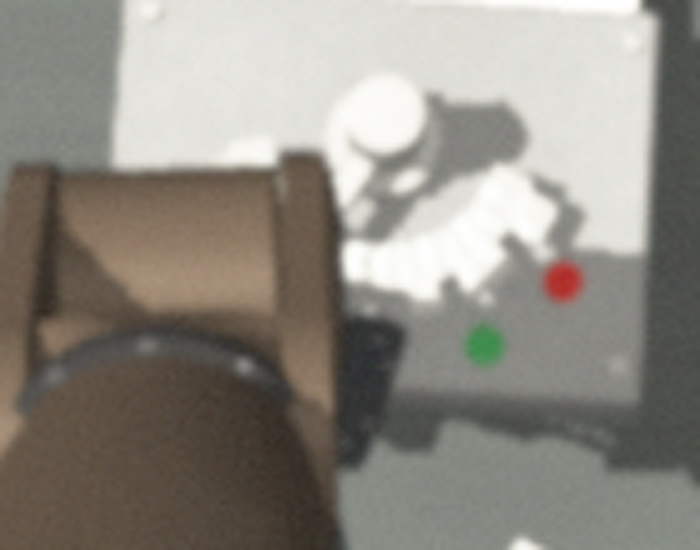

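Arm hides the pad, but the lever's stub at the hub points to lower left along with the finger. I continue to the yellow notch.

>>> carry_out(
  grip=[1,1,1,1,1],
  linear=[
    [0,0.014,0.0042],
    [0,0.0138,0.0048],
    [0,0.0136,0.0055],
    [0,0.0133,0.0061],
    [0,0.013,0.0068],
  ],
  turn=[0,0,0,0,0],
)

```text
t: 4.35
eef_pos: [540.6, 119.4, 126.7]
tcp_rot: [0.395, 1.569, 0.081]
ft_force: [-1.1, -1.4, 9.8]
opening: 0.006
```

>>> carry_out(
  grip=[1,1,1,1,1],
  linear=[
    [0,0.0128,0.0072],
    [0,0.0124,0.0079],
    [0,0.0121,0.0083],
    [0,0.0117,0.0088],
    [0,0.009,0.0075],
  ],
  turn=[0,0,0,0,0],
)

```text
t: 4.85
eef_pos: [568.6, 140.8, 126.9]
tcp_rot: [0.393, 1.568, 0.079]
ft_force: [-1.5, -2.0, 8.3]
opening: 0.004
```

```bash
python3 - <<'E'
from h import *
s=lever()
print(shift([*pt(-1.043),s["eef_pos"][2]]-s["eef_pos"],s))
im=cams.read_camera("side")
print([proj("side",[*pt(a),122]) for a in(-1.04,0,.46)])
cv2.imwrite("pics/s1.png",cv2.resize(im[140:260,140:300],None,fx=5,fy=5,interpolation=cv2.INTER_CUBIC))
E
```

```text
4.9 [569.2 141.2 126.9] [-0.6  0.6  9.2] tcp r 155.7 ang -1.006
[0.     0.0074 0.009 ]
[(np.float64(219.63671500543558), np.float64(221.1672653421625)), (np.float64(262.3983153208594), np.float64(193.0719087121598)), (np.float64(264.0590809887587), np.float64(175.93502635500747))]
```

View pics/s1.png

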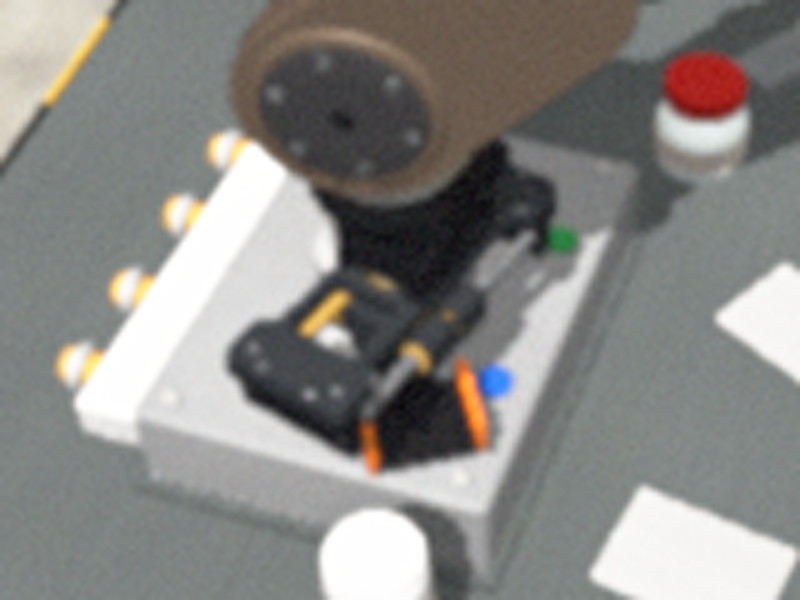

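Side view: the finger sits in the channel. The lip outer ends are at crop (373,472) and (480,448). I compute the lever angle from these.

```bash
python3 - <<'E'
from h import *
for px in((214.6,234.4),(236,229.6)):
    d=PIV-ray("side",px,113)[:2];print(np.hypot(*d),np.arctan2(d[1],d[0])-YAW)
E
```

```text
189.21645332564083 -1.1379165095436703
188.17864496272753 -0.8352228124367489
```

>>> carry_out(
  grip=[1,1,1],
  linear=[
    [0,0.0049,0.006],
    [0,0.0049,0.006],
    [0,0,0],
  ],
  turn=[0,0,0],
)

```text
t: 5.25
eef_pos: [575.6, 144.0, 126.8]
tcp_rot: [0.689, 1.568, 0.375]
ft_force: [-0.8, 1.5, 8.5]
opening: 0.001
```

>>> carry_out(
  grip=[1,1,1,1,1],
  linear=[
    [-0.004,0,0],
    [-0.004,0,0],
    [-0.004,0,0],
    [0,0,0],
    [0,0,0],
  ],
  turn=[0,0,0,0,0],
)

```text
t: 5.75
eef_pos: [575.4, 143.8, 132.7]
tcp_rot: [0.66, 1.568, 0.346]
ft_force: [-0.1, 2.3, 6.0]
opening: 0.005
```

At tip z 118.7 the force is still 6 N, so the tongue has risen into the notch. I lift off and hold.

>>> carry_out(
  grip=[1,1,1,1,1],
  linear=[
    [-0.004,0,0],
    [-0.004,0,0],
    [-0.004,0,0],
    [-0.008,0,0],
    [0,0,0],
  ],
  turn=[0,0,0,0,0],
)

```text
t: 6.25
eef_pos: [575.0, 143.5, 142.1]
tcp_rot: [0.519, 1.57, 0.205]
ft_force: [0.7, -0.3, 0.6]
opening: 0.002
```

>>> carry_out(
  grip=[1,1,1,1,1],
  linear=[
    [0,0,0],
    [0,0,0],
    [0,0,0],
    [0,0,0],
    [0,0,0],
  ],
  turn=[0,0,0,0,0],
)

```text
t: 6.75
eef_pos: [574.8, 143.5, 141.5]
tcp_rot: [3.126, 1.571, 2.812]
ft_force: [-1.2, -0.5, 0.5]
opening: 0.005
```

>>> carry_out(
  grip=[1,1,1,1,1],
  linear=[
    [0,0,0],
    [0,0,0],
    [0,0,0],
    [0,0,0],
    [0,0,0],
  ],
  turn=[0,0,0,0,0],
)

```text
t: 7.25
eef_pos: [574.8, 143.5, 141.6]
tcp_rot: [1.449, 1.571, 1.136]
ft_force: [-0.1, -0.3, 0.6]
opening: 0.003
```

```bash
python3 - <<'E'
from h import *
s=lever()
im=cams.read_camera("side")
cv2.imwrite("pics/s2.png",cv2.resize(im[140:260,140:300],None,fx=5,fy=5,interpolation=cv2.INTER_CUBIC))
E
```

```text
7.3 [574.8 143.5 141.6] [-0.3 -0.3 -0.3] tcp r 155.1 ang -1.045
```

View pics/s2.png

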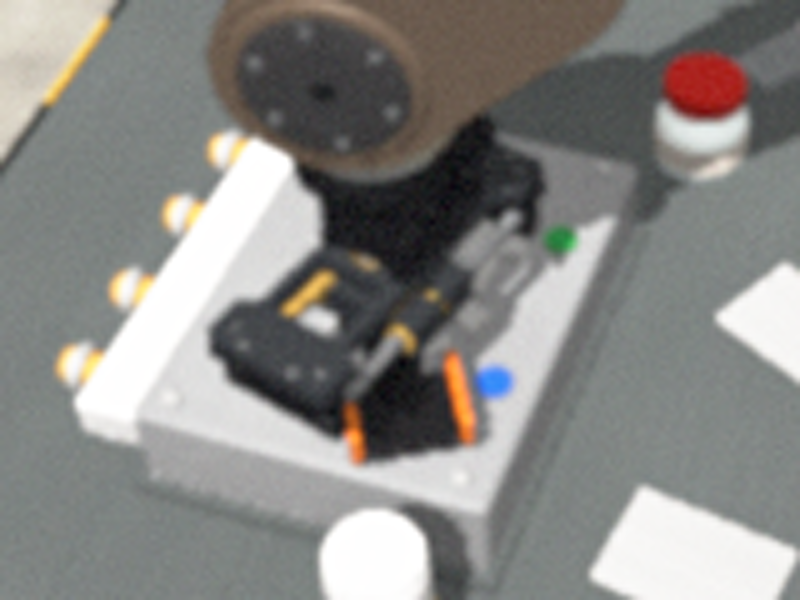

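Lip ends are now at crop (357,462) and (469,440), and they have moved up. I compute the angle and the next path.

```bash
python3 - <<'E'
from h import *
for z in(115.5,122):
  for px in((211.4,232.4),(233.8,228)):
    d=PIV-ray("side",px,z)[:2];print(z,np.hypot(*d),np.arctan2(d[1],d[0])-YAW)
s=env.state()
A=np.linspace(-1.045,.455,26);B=[pt(x) for x in A]
for x,p,q in zip(A[1:],B,B[1:]): print(round(x,3),shift([*(q-p),0],s))
E
```

```text
115.5 183.99622304453314 -1.1806891792995267
115.5 182.88522123395654 -0.8569747471055693
122 188.93586868050386 -1.177810298610169
122 187.67174310800237 -0.8653849788649687
-0.985 [-0.     -0.0135 -0.0128]
-0.925 [-0.     -0.0142 -0.012 ]
-0.865 [-0.     -0.0149 -0.0111]
-0.805 [-0.     -0.0156 -0.0102]
-0.745 [-0.     -0.0161 -0.0092]
-0.685 [-0.     -0.0167 -0.0082]
-0.625 [-0.     -0.0171 -0.0072]
-0.565 [-0.     -0.0175 -0.0062]
-0.505 [-0.     -0.0179 -0.0051]
-0.445 [-0.     -0.0182 -0.004 ]
-0.385 [-0.     -0.0184 -0.0029]
-0.325 [-0.     -0.0185 -0.0018]
-0.265 [-0.     -0.0186 -0.0007]
-0.205 [-0.     -0.0186  0.0004]
-0.145 [-0.     -0.0185  0.0015]
-0.085 [-0.     -0.0184  0.0026]
-0.025 [-0.     -0.0182  0.0037]
0.035 [-0.     -0.018   0.0048]
0.095 [-0.     -0.0176  0.0059]
0.155 [-0.     -0.0173  0.0069]
0.215 [-0.     -0.0168  0.0079]
0.275 [-0.     -0.0163  0.0089]
0.335 [-0.     -0.0157  0.0099]
0.395 [-0.     -0.0151  0.0108]
0.455 [-0.     -0.0144  0.0117]
```

The radius matches the earlier reading at z 122, so the lever is up. It is at about -1.02 to -1.04 and has been locked for more than 1 s. Now I press and sweep to green.

>>> carry_out(
  grip=[1,1,1,1,1],
  linear=[
    [0.008,0,0],
    [0.008,0,0],
    [0.008,0,0],
    [0.007,0,0],
    [0,0,0],
  ],
  turn=[0,0,0,0,0],
)

```text
t: 7.85
eef_pos: [575.1, 143.6, 126.3]
tcp_rot: [0.668, 1.57, 0.354]
ft_force: [-1.4, 0.7, 9.7]
opening: 0.005
```

>>> carry_out(
  grip=[1,1,1,1,1],
  linear=[
    [0,-0.0135,-0.0128],
    [0,-0.0142,-0.012],
    [0,-0.0149,-0.0111],
    [0,-0.0156,-0.0102],
    [0,-0.0161,-0.0092],
  ],
  turn=[0,0,0,0,0],
)

```text
t: 8.35
eef_pos: [537.6, 116.7, 126.8]
tcp_rot: [0.469, 1.568, 0.155]
ft_force: [1.9, 0.9, 8.4]
opening: 0.006
```

>>> carry_out(
  grip=[1,1,1,1,1],
  linear=[
    [0,-0.0167,-0.0082],
    [0,-0.0171,-0.0072],
    [0,-0.0175,-0.0062],
    [0,-0.0179,-0.0051],
    [0,-0.0182,-0.004],
  ],
  turn=[0,0,0,0,0],
)

```text
t: 8.85
eef_pos: [509.5, 79.7, 126.7]
tcp_rot: [0.428, 1.568, 0.115]
ft_force: [1.0, 1.0, 8.8]
opening: 0.002
```

>>> carry_out(
  grip=[1,1,1,1,1],
  linear=[
    [0,-0.0184,-0.0029],
    [0,-0.0185,-0.0018],
    [0,-0.0186,-0.0007],
    [0,-0.0186,0.0004],
    [0,-0.0185,0.0015],
  ],
  turn=[0,0,0,0,0],
)

```text
t: 9.35
eef_pos: [493.6, 36.1, 126.7]
tcp_rot: [0.346, 1.568, 0.033]
ft_force: [1.1, 1.2, 8.8]
opening: 0.007
```

>>> carry_out(
  grip=[1,1,1,1,1],
  linear=[
    [0,-0.0184,0.0026],
    [0,-0.0182,0.0037],
    [0,-0.018,0.0048],
    [0,-0.0176,0.0059],
    [0,-0.0173,0.0069],
  ],
  turn=[0,0,0,0,0],
)

```text
t: 9.85
eef_pos: [491.2, -10.2, 126.6]
tcp_rot: [0.278, 1.569, -0.036]
ft_force: [1.6, 1.1, 8.9]
opening: 0.006
```

>>> carry_out(
  grip=[1,1,1,1,1],
  linear=[
    [0,-0.0168,0.0079],
    [0,-0.0163,0.0089],
    [0,-0.0157,0.0099],
    [0,-0.0151,0.0108],
    [0,0,0],
  ],
  turn=[0,0,0,0,0],
)

```text
t: 10.35
eef_pos: [499.4, -47.0, 126.6]
tcp_rot: [0.065, 1.569, -0.249]
ft_force: [0.1, -0.8, 8.6]
opening: 0.01
```

```bash
python3 - <<'E'
from h import *
s=lever('t3')
print(shift([*pt(.46),s["eef_pos"][2]]-s["eef_pos"],s))
im=cams.read_camera("side")
cv2.imwrite("pics/s3.png",cv2.resize(im[120:240,180:340],None,fx=5,fy=5,interpolation=cv2.INTER_CUBIC))
E
```

```text
10.4 [499.2 -46.7 126.6] [ 0.6 -1.   8. ] tcp r 154.5 ang 0.4
[ 0.     -0.0151  0.0111]
```

View pics/s3.png

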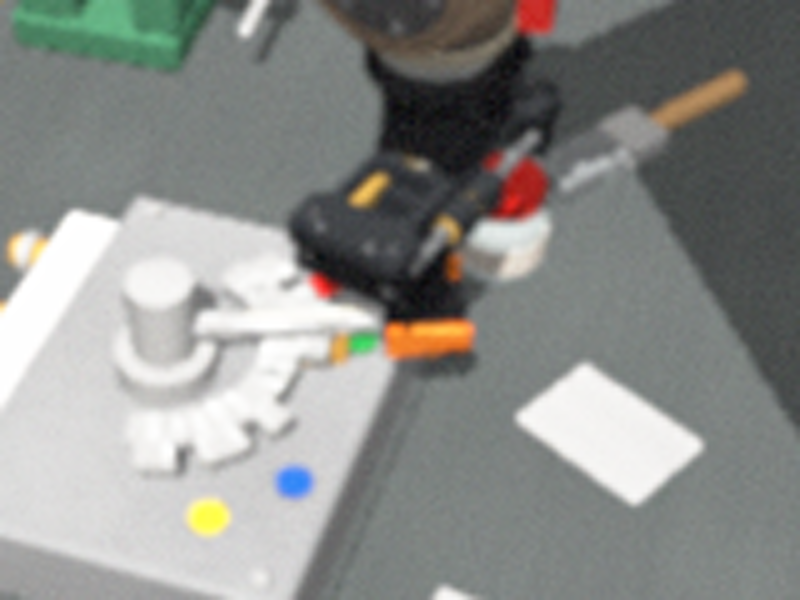

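Side view: the lever has come round near the green disc (362,343) with the finger in the channel. I finish the last step and lift in stages.

>>> carry_out(
  grip=[1,1,1],
  linear=[
    [0,-0.008,0.0059],
    [0,-0.008,0.0059],
    [0,0,0],
  ],
  turn=[0,0,0],
)

```text
t: 10.75
eef_pos: [502.6, -56.0, 126.6]
tcp_rot: [0.117, 1.568, -0.197]
ft_force: [1.5, 0.2, 8.0]
opening: 0.007
```

>>> carry_out(
  grip=[1,1,1,1,1],
  linear=[
    [-0.004,0,0],
    [-0.004,0,0],
    [-0.004,0,0],
    [0,0,0],
    [0,0,0],
  ],
  turn=[0,0,0,0,0],
)

```text
t: 11.25
eef_pos: [502.5, -55.7, 132.6]
tcp_rot: [0.127, 1.568, -0.187]
ft_force: [1.4, -0.7, 6.0]
opening: 0.002
```

Again 6 N at tip z 118.6, so it is in the notch. I lift clear and back away to look.

>>> carry_out(
  grip=[1,1,1,1,1],
  linear=[
    [-0.004,0,0],
    [-0.004,0,0],
    [-0.004,0,0],
    [-0.02,0,0],
    [-0.06,0,0],
  ],
  turn=[0,0,0,0,0],
)

```text
t: 11.75
eef_pos: [500.5, -55.3, 177.0]
tcp_rot: [-3.087, 1.566, 2.882]
ft_force: [-0.2, 0.2, 0.9]
opening: 0.004
```

>>> carry_out(
  grip=[1,1,1,1,1],
  linear=[
    [-0.08,0,0],
    [0,0.08,-0.05],
    [0,0.08,-0.05],
    [0,0.08,-0.05],
    [0,0.08,-0.03],
  ],
  turn=[0,0,0,0,0],
)

```text
t: 12.25
eef_pos: [464.0, 126.1, 218.8]
tcp_rot: [2.626, 1.571, 2.312]
ft_force: [0.8, -0.5, 0.3]
opening: 0.006
```

>>> carry_out(
  grip=[1,1,1,1,1],
  linear=[
    [0,0.09,-0.03],
    [0,0.09,-0.03],
    [0,0.09,-0.03],
    [0,0.09,-0.03],
    [0,0,0],
  ],
  turn=[0,0,0,0,0],
)

```text
t: 12.75
eef_pos: [463.2, 318.6, 218.3]
tcp_rot: [1.546, 1.57, 1.237]
ft_force: [0.3, -0.1, -0.1]
opening: 0.005
```

```bash
python3 - <<'E'
from h import *
lever('t4')
im=cams.read_camera("side");a=cv2.imread("pics/side0.png");d=cv2.absdiff(im,a).max(2)
t=cams.read_camera("top");dt=cv2.absdiff(t,cv2.imread("pics/top0.png")).max(2)
cv2.imwrite("pics/f.png",np.hstack([cv2.resize(t[120:260,80:440],(480,187)),]))
cv2.imwrite("pics/s4.png",cv2.resize(im[120:240,180:340],None,fx=5,fy=5,interpolation=cv2.INTER_CUBIC))
E
```

```text
lip 96 [290.17 195.59] r 157.4 ang 0.63
lip 84 [269.49 204.29] r 158.3 ang 0.269
12.8 [463.2 316.3 218.1] [ 0.5 -0.9  0.7] tcp r 360.3 ang -0.985
```

View pics/t4.png

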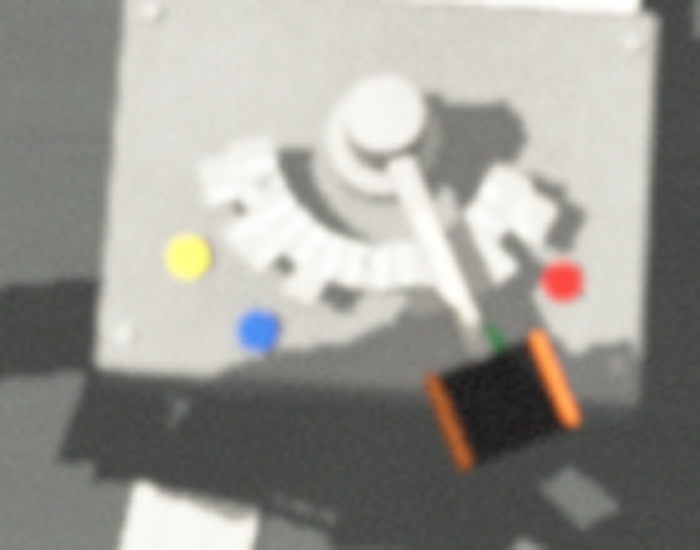

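View pics/s4.png

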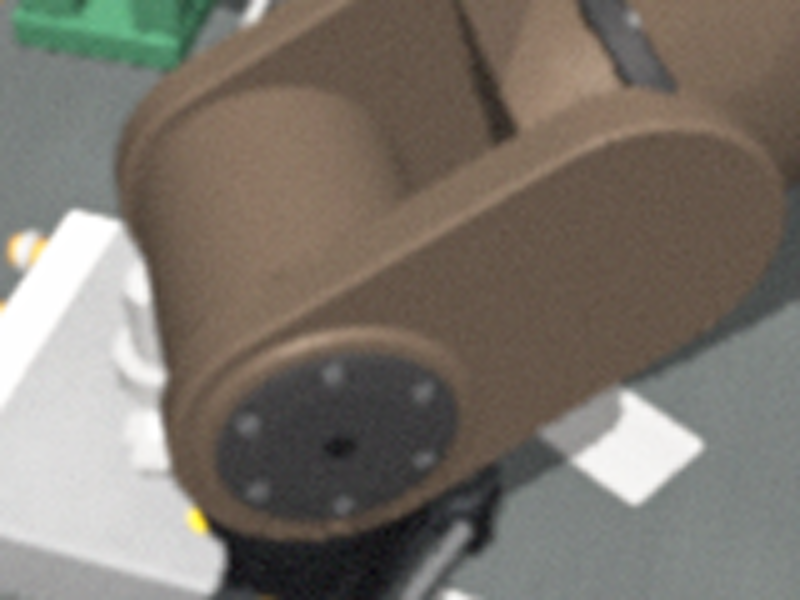

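The lips put the lever at 0.45 rad, which matches the notch (0.457) and is about 8–9 mm from the green disc's centre. The arm is clear, so I hand in.

```bash
python3 -c "
from cell import env
s=env.state();print(s['t'],s['qvel'].round(3),env.job_done())"
```

```text
the job is handed in; nothing more can be done
12.9 [-0.025 -0.009  0.01   0.001 -0.003  0.   ] None
```

I shifted the lever to the yellow disc, let it lock there, then moved it on to green and left it locked, all by 12.9 s. The hand-in reports no verdict, so what follows is from my own checks.

- **Notch offset:** the top picture showed the notches about 3.6° off their discs, so I aimed for the notches themselves, at about -1.04 rad (yellow) and 0.457 rad (green).
- **Yellow:** on release the spring still pushed with 6 N above the height where a caught lever would stop, so it had risen into the notch. It stayed locked for more than 1 s with the finger clear of the floor. The side view put it at -1.02 rad.
- **Green:** the same 6 N showed on release. With the arm clear, the top view put the lever at about 0.45 rad, roughly 8–9 mm from the green disc's centre (18 mm allowed).
- **Forces:** tool force never read above about 10 N at the points I checked, against the 50 N limit.
- **Not checked:** the last side picture was blocked by the arm, so "fully up" at green rests on the force and the top view alone. I did not measure the loose items after the move. The arm only came down inside the lever's pad, so it should not have touched them.

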